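Clear the seat pin and present the offset lever

ROBOT

A 6-joint arm with a two-finger parallel gripper is mounted at the origin on the work surface. World frame = base frame: x ahead of the robot, y to its left, z up, the work surface at z = 0. Lengths are in m, angles in rad, forces in N, time in s.
With the tool pointing down it reaches from about 0.3 to 0.775 m from the base axis. Payload 14.6 kg.
Tool frame: the origin (TCP) lies on the centre line of the jaws, within the pads' length; the fingertips stand ctrl.tcp_to_tips ahead of it and the grasp point (between the pads) lies 2 mm behind it (ctrl.tcp_to_tips is the distance from the TCP to the fingertips, in m); z points along the fingers, y is the line along which they close (so a half turn about z gives the same grasp; the last joint's range is limited). The gripper opens to 94 mm and grips with 3 to 60 N. Pads are 16 mm wide; open, the fingers measure 119 mm over their backs; the gripper's body (75 mm by 177 mm) begins 78 mm behind the grasp point.
Start: joints at [-1.276, 0.3, 1.521, -0, 1.321, -0.067], TCP at [0.195, -0.514, 0.222] pointing down, gripper open.
Joint ranges: [-3.03, 3.03], [-0.79, 2.21], [0.23, 2.52], [-1.04, 4.18], [0, 3.07], [-2.55, 2.55]. Speed limits (rad/s): [2.22, 2.22, 2.57, 3.14, 3.14, 3.14].

INTERFACE

Orientations are given as [roll, pitch, yaw] about the fixed x, y, z axes, in that order (R = Rz(yaw) Ry(pitch) Rx(roll)).
In Python, from station import telemetry, viewer, hand_in, ctrl gives the robot as it stands.
- The arm moves only by the tool step_arm, never from a script. Its argument "plan" is a list of rows, each an object of numbers: "dx", "dy", "dz": the shift along the tool's x, y, z scaled (see below); "rx", "ry", "rz": the turn, a rotation vector about the tool's x, y, z scaled (see below); "claw": the closure, from 0 (fully open) to 1 (shut). In form: [{"dx": .., "dy": .., "dz": .., "rx": .., "ry": .., "rz": .., "claw": ..}, ...]. A call has 1 to 10 rows; each row shifts and turns the commanded pose from where the row before left it, along the tool's axes as they then stand; what a row does not reach is not made up. The controller multiplies each number of a shift by 0.1 m and each number of a turn by 90 degrees. A row lasts 1/10 s, in which the tool goes at most 50 mm and 8.59 degrees, less where a joint would pass 70% of its speed; a pose out of reach is approached as far as the arm can. A call with a number of a shift or a turn outside -1 to 1 is refused whole. A call with a gripper value outside its range is refused whole. The fingers move at their own pace and stop on an object; "grip_force" is the grip in N (left out, the last holds). Time passes only in rows, so rows that do not move let the fingers close. It gives the time, the measured TCP pose, the force, the opening and the grip force at its end, in the units of the state.
- telemetry.get_obs(): the state, without advancing time (a new reading comes with each control period).
- viewer.camera(name): name is "side" or "top"; returns a dict with "img" (384x512x3 uint8, red, green, blue), "z_map" (384x512 float32, m along the optical axis (not along the pixel's ray), 0 where there is no reading), "fx", "fy", "cx", "cy" (pixels), "dist" ([k1, k2, p1, p2, k3] as OpenCV has them; the pictures are not rectified), "R" (3x3) and "t" (3): a world point X has camera coordinates R X + t. Camera axes: x right, y down, z forward; pixel columns grow to the right and rows downward; lengths in m; the calibration is good to about 2 mm. A picture is of the moment at which its call begins.
- hand_in(): hands the job in; it is judged then, once.
Trained networks look in a picture, given as the dict that the camera call returned (one of the last four; its "shot" number tells which), for a name from the list of things; names that differ only in an ending like _2 or _b are one class to them, and where a whole thing is asked for, a point or a joint stands for the part that bears it (a point fixed in the world has none). Each returns a list of dicts, best first, with "score" (0 to 1); they miss things now and then, are a little off and sometimes report something else, mostly with a low value. They report only what shows in the picture. A call takes as long as a camera call. They do not tell look-alikes from the thing itself.
- viewer.recognise(target, picture): "rect" ([left, top, right, bottom] in pixels, round what is visible of it).
The state is a dict: "time_s": time; "qpos": joint angles; "joint_vel": joint speeds; "tau": joint torques, N m; "ee_pos": TCP position; "eef_rot": TCP orientation; "force": force on the tool from outside, world axes, zero at the start; "moment": the same for the moment, N m; "grip_width": finger opening in m; "grip_force": force on a finger pad.
Only numpy, scipy, OpenCV 4.12 (cv2) and the standard library are available. Lean on these libraries where they do the work, as an engineer would, in place of code of your own. Each camera call takes 0.05 s, during which the arm holds its last target. There are 200 camera calls.

TASK

Use the mallet to knock the pin on the test fixture down until it is flush with its round seat, keeping the gripper itself off the fixture, then set the mallet back down on the bench. Pick up the offset lever at its balance point and finish still holding it, level and still, a few centimetres (about 5) above the fixture with its big round boss over the round seat and its small eye over the narrow rest. Leave the other things on the bench alone.

Things in the scene. Friction and masses are not known exactly. Their poses are not given: they have to be found in the camera images.
- fixture: Steel fixture bolted to the bench: base plate 250 x 90 x 15 mm, long side along its x axis. Origin: centre of its underside. On it stand a round seat (64 mm across, at +90 mm along x) and a narrow rest block (30 x 50 mm, at -90 mm along x), both with their flat tops 40 mm above the bench.
- seat (a point): Centre of the flat top of the round seat, 40 mm above the bench; axes as the fixture.
- rest (a point): Centre of the flat top of the narrow rest block, 40 mm above the bench, 180 mm from the seat.
- pin (a joint): How far the pin has been driven down, m: at 0 it stands 15 mm proud of the seat, at 0.015 (its stop) it is flush. It starts between 0 and 0.003. It is a tight sliding fit: it moves straight down under about 7 N or more and stays where it is left.
- pin_top (a point): Centre of the top of the steel pin, 12 mm in diameter, upright in the middle of the round seat.
- lever: Offset lever lying flat on the bench: a heavy round steel boss (56 mm across, 36 mm high) at +55 mm along its x axis, a light straight aluminium arm (22 mm wide, 24 mm high) and a small steel eye (32 mm across, 26 mm high) at -125 mm along x. All undersides are in one plane. Mass about 0.4 to 0.65 kg. Origin: on the underside, under the balance point; z up.
- lever_balance (a point): The lever's balance point (centre of mass within 2 mm along the arm), on the centre line of the arm, 12 mm above its underside, 55 mm from the boss axis and 27 mm clear of the boss's rim; the arm here is 22 mm wide, 24 mm high and runs along x.
- lever_boss (a point): Centre of the underside of the lever's big boss.
- lever_eye (a point): Centre of the underside of the lever's small end eye, 180 mm from the boss axis.
- mallet: Mallet of about 0.3 kg standing on the flat striking face of its black cylindrical head (46 mm across, 70 mm high, axis upright), with its wooden handle (22 mm wide, 26 mm high, its centre line 35 mm above the bench) sticking out level towards the mallet's -x. Origin: on the bench under the grip point.
- mallet_grip (a point): Grip point at the centre of the handle, 35 mm above the striking face's plane, 50 mm from the head's axis; the handle runs along x, from the head (+x) to 85 mm behind this point.
- mallet_face (a point): Centre of the mallet's lower, striking face: 50 mm along +x from the grip point and 35 mm below it.
- weight: Bystander: brass calibration weight, 44 mm across, 52 mm high.
- specimen: Bystander: flat aluminium tensile specimen, 30 x 140 x 6 mm.
- spanner: Bystander: spanner lying on the bench.
- driver: Bystander: screwdriver lying on the bench.
- mug: Bystander: white mug, 80 mm across, 90 mm high.
- jar: Bystander: small jar with a white cap, 60 mm across, 90 mm high.
- standoff: Bystander: steel block 50 x 30 x 30 mm.
There are look-alikes about, which are no part of the job. Leave any red look-alike of the lever alone.

How it is judged:
By the outcome, as a careful person would: the job done as asked, in the order asked, and still so for the second after the job is handed in, while the arm keeps its last pose, push and grip.
It also fails if it takes over 64 s, if anything falls off the work surface, if the arm or the gripper's body presses on something with over 40 N, if the wrist force passes 120 N, or if a joint passes its speed limit or range.

## Working session

There is one attempt and no reset: what is moved stays moved. The work goes in short steps, Python scripts to look and compute and a tool call to move; the robot and the scene stay as the last step left them, time stands still between calls to the robot, and variables do not carry over. Pictures are saved under pics/ and viewed, at most 10 in all, crops included, and the job is handed in when it is done.

Besides the shell and the picture viewer there is one more tool, called after "Emit:" in YAML: its name, and indented under it one key for each argument. step_arm: Moves the arm, as the interface text tells. Shifts and turns lie within -1 to 1; 1 stands for 0.1 m of shift or 90 degrees of turn. Its arguments: {"type":"object","properties":{"plan":{"type":"array"},"grip_force":{"type":"number"}},"required":["plan"]}

```bash
ls; mkdir -p pics; cat > h.py <<'E'
import numpy as np, cv2
from station import telemetry, viewer, hand_in, ctrl
def K(c): return np.array([[c['fx'],0,c['cx']],[0,c['fy'],c['cy']],[0,0,1.]])
def world(c,uv,z=None):
    """pixel -> world; z plane if given, else depth"""
    uv=np.array(uv,float).reshape(-1,1,2)
    n=cv2.undistortPoints(uv,K(c),np.array(c['dist'])).reshape(-1,2)
    d=np.c_[n,np.ones(len(n))]; R=np.array(c['R']);t=np.array(c['t'])
    o=-R.T@t; w=d@R
    if z is None:
        s=np.array([c['z_map'][int(v),int(u)] for u,v in uv.reshape(-1,2)])
    else: s=(z-o[2])/w[:,2]
    return o+w*s[:,None]
def cloud(c):
    v,u=np.mgrid[0:384,0:512]
    P=world(c,np.c_[u.ravel(),v.ravel()]).reshape(384,512,3)
    P[c['z_map']==0]=np.nan
    return P
def pix(c,X):
    R=np.array(c['R']);t=np.array(c['t'])
    return cv2.projectPoints(np.array(X,float).reshape(-1,1,3),cv2.Rodrigues(R)[0],t,K(c),np.array(c['dist']))[0].reshape(-1,2)
E
python3 - <<'E'
from h import *
a=viewer.camera("top");b=viewer.camera("side")
for n,c in(("top",a),("side",b)):
    cv2.imwrite(f"pics/{n}0.png",cv2.resize(c['img'][...,::-1],(800,600)))
    print(n,c['fx'],-np.array(c['R']).T@np.array(c['t']))
    for t in["fixture","lever","mallet"]:
        for r in viewer.recognise(t,c): print(t,r['score'],np.round(r['rect']))
print(ctrl.tcp_to_tips,telemetry.get_obs())
np.savez("s0.npz",top=a,side=b)
E
```

```text
pics
top 368.2395821527755 [ 0.28196734 -0.01744278  1.27216868]
fixture 0.87 [239. 154. 274. 225.]
fixture 0.2 [ 87. 165. 122. 193.]
lever 0.91 [165. 176. 189. 241.]
lever 0.85 [281. 241. 334. 292.]
mallet 0.96 [328. 179. 342. 233.]
side 368.6653975336569 [ 0.06989773 -0.77091684  1.09513481]
lever 0.64 [211. 266. 233. 298.]
lever 0.56 [197. 152. 250. 176.]
lever 0.18 [336. 275. 359. 299.]
mallet 0.83 [273. 249. 320. 278.]
mallet 0.3 [196. 155. 249. 178.]
0.017 {'time_s': 0.4, 'qpos': array([-1.27561304e+00,  2.99985229e-01,  1.52106361e+00, -2.04172366e-05,
        1.32073343e+00, -6.66188721e-02]), 'joint_vel': array([-0.00032871, -0.00063171, -0.00089433, -0.00218797,  0.00039586,
       -0.00148431]), 'tau': array([-6.63371320e-04, -5.31202197e+01, -3.52604771e+01,  7.08105275e-02,
        2.18706660e-02, -1.53902994e-05]), 'ee_pos': array([ 0.19464818, -0.51435755,  0.22237188]), 'eef_rot': array([-3.14140215e+00,  7.11518193e-06,  3.61807214e-01]), 'force': array([-0.46292955, -0.01619573,  0.69675601]), 'moment': array([ 0.00688875, -0.05399287, -0.01051939]), 'grip_force': 0.0, 'grip_width': 0.0942375554505665}
```

View pics/top0.png

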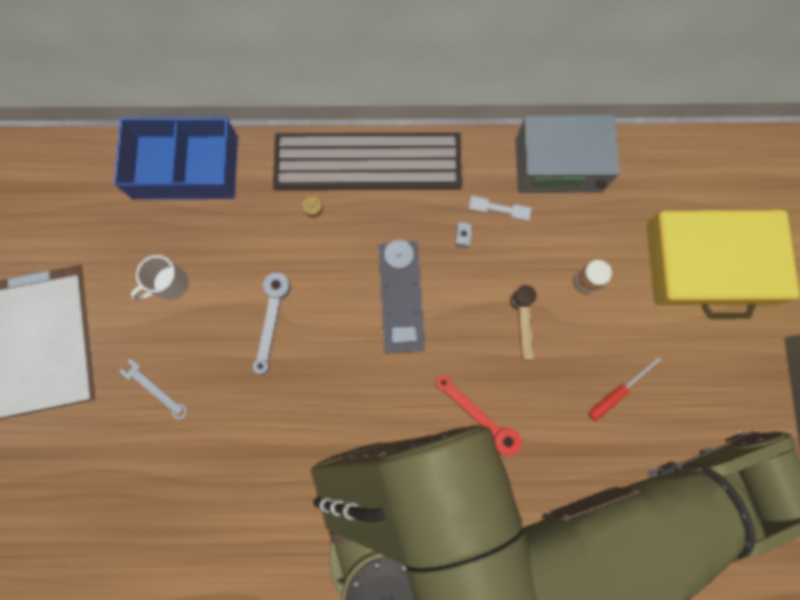

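View pics/side0.png

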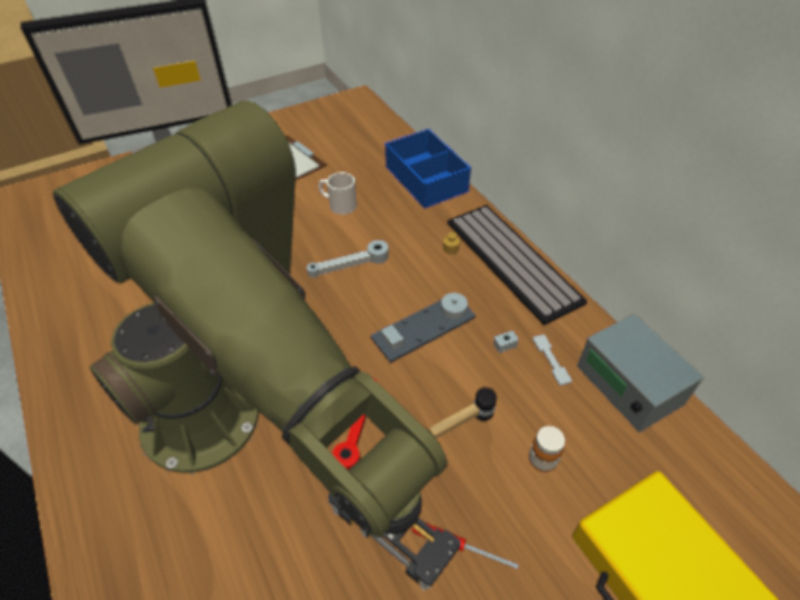

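The top view shows the grey lever with its boss at (276,286) and eye at (260,367). The red look-alike is at (480,412) and the spanner at (155,390). The mallet head is at (524,296) with its handle end at (527,357). The fixture seat is at (398,254) and its rest at (404,335). Anything that could be mistaken for the lever: red lever (480,412), spanner (155,390), specimen (500,208). I choose the grey one with the boss.

```bash
python3 - <<'E'
from h import *
s=np.load("s0.npz",allow_pickle=True);c=s['top'].item()
P=cloud(c);im=c['img'].astype(int)
cr=c['img'][140:250,150:360,::-1]
cv2.imwrite("pics/crop0.png",cv2.resize(cr,None,fx=3.8,fy=3.8,interpolation=cv2.INTER_CUBIC))
def reg(l,t,r,b,lo,hi):
    q=P[t:b,l:r].reshape(-1,3);q=q[(q[:,2]>lo)&(q[:,2]<hi)];return q
print("bench z",np.nanmedian(P[240:260,200:230,2]))
def show(n,q):
    m,(w,h),a=cv2.minAreaRect(q[:,:2].astype(np.float32));print(n,len(q),np.round(m,4),round(w,3),round(h,3),round(a,1),'z',np.round(np.percentile(q[:,2],[10,50,90]),4))
show("lever",reg(160,170,195,246,.012,.06))
show("boss",reg(160,170,195,195,.029,.06))
show("eye",reg(160,228,180,246,.013,.06))
show("fix",reg(235,150,280,230,.008,.06))
show("seat",reg(235,150,280,180,.03,.06))
show("rest",reg(235,200,280,230,.03,.06))
show("mallet head",reg(322,175,348,200,.055,.09))
show("handle",reg(322,200,348,236,.03,.06))
# pixel picks
for n,p,z in[("boss",(276,286),.036),("eye",(260.5,367),.026),("seat",(398.5,254),.04),("rest",(404,335),.04),("head",(525,295),.07),("hend",(527.5,357),.048),("hfront",(525,308),.048)]:
    print(n,np.round(world(c,[np.array(p)/1.5625],z)[0],4))
E
```

```text
bench z 0.000844629542280595
lever 582 [0.4816 0.2583] 0.056 0.221 85.0 z [0.0212 0.0271 0.0381]
boss 207 [0.563  0.2522] 0.053 0.061 55.2 z [0.0328 0.0367 0.0397]
eye 94 [0.3908 0.2788] 0.037 0.03 2.8 z [0.0211 0.0267 0.0294]
fix 1816 [ 0.5432 -0.0265] 0.142 0.251 88.3 z [0.0132 0.017  0.041 ]
seat 266 [ 0.6328 -0.02  ] 0.059 0.064 89.8 z [0.0375 0.0407 0.0447]
rest 133 [ 0.4544 -0.0308] 0.031 0.048 0.3 z [0.0376 0.041  0.0437]
mallet head 154 [ 0.5329 -0.2902] 0.044 0.044 66.4 z [0.0653 0.0703 0.0733]
handle 229 [ 0.4494 -0.2929] 0.104 0.024 0.8 z [0.0397 0.048  0.0516]
boss [0.5624 0.2483 0.036 ]
eye [0.3857 0.2773 0.026 ]
seat [ 0.6328 -0.0218  0.04  ]
rest [ 0.4516 -0.0326  0.04  ]
head [ 0.5321 -0.291   0.07  ]
hend [ 0.4021 -0.2946  0.048 ]
hfront [ 0.508  -0.2946  0.048 ]
```

View pics/crop0.png

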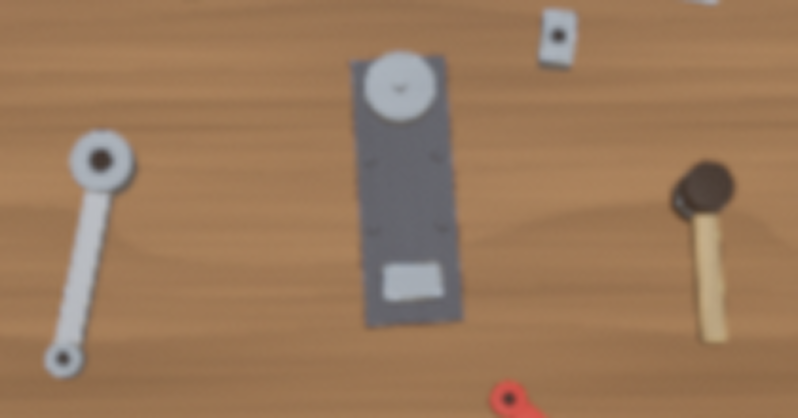

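Emit:
step_arm:
  plan:
    - {"dx": 0.347,"dy": -0.106,"claw": 0}
    - {"dx": 0.347,"dy": -0.106,"claw": 0}
    - {"dx": 0.347,"dy": -0.106,"claw": 0}
    - {"dx": 0.347,"dy": -0.106,"claw": 0}
    - {"dx": 0.347,"dy": -0.106,"claw": 0}
    - {"dx": 0.347,"dy": -0.106,"claw": 0}
    - {"dx": 0.347,"dy": -0.106,"claw": 0}
    - {"dx": 0.347,"dy": -0.106,"claw": 0}
    - {"dx": 0.347,"dy": -0.106,"claw": 0}
    - {"dx": 0.347,"dy": -0.106,"claw": 0}

```text
$.plan[0]: bad value
```

Emit:
step_arm:
  plan:
    - {"rz": 0.071,"claw": 0}
    - {"rz": 0.071,"claw": 0}
    - {"rz": 0.071,"claw": 0}
    - {"dz": 0.3,"claw": 0}
    - {"dz": 0.3,"claw": 0}
    - {"dz": 0.2,"claw": 0}
    - {"claw": 0}
    - {"claw": 0}

```text
$.plan[0]: bad value
```

Emit:
step_arm:
  plan:
    - {"dx": 0.347,"dy": -0.106,"dz": 0,"rx": 0,"ry": 0,"rz": 0,"claw": 0}
    - {"dx": 0.347,"dy": -0.106,"dz": 0,"rx": 0,"ry": 0,"rz": 0,"claw": 0}
    - {"dx": 0.347,"dy": -0.106,"dz": 0,"rx": 0,"ry": 0,"rz": 0,"claw": 0}
    - {"dx": 0.347,"dy": -0.106,"dz": 0,"rx": 0,"ry": 0,"rz": 0,"claw": 0}
    - {"dx": 0.347,"dy": -0.106,"dz": 0,"rx": 0,"ry": 0,"rz": 0,"claw": 0}
    - {"dx": 0.347,"dy": -0.106,"dz": 0,"rx": 0,"ry": 0,"rz": 0,"claw": 0}
    - {"dx": 0.347,"dy": -0.106,"dz": 0,"rx": 0,"ry": 0,"rz": 0,"claw": 0}
    - {"dx": 0.347,"dy": -0.106,"dz": 0,"rx": 0,"ry": 0,"rz": 0,"claw": 0}
    - {"dx": 0.347,"dy": -0.106,"dz": 0,"rx": 0,"ry": 0,"rz": 0,"claw": 0}
    - {"dx": 0.347,"dy": -0.106,"dz": 0,"rx": 0,"ry": 0,"rz": 0,"claw": 0}

```text
time_s: 1.4
ee_pos: [0.4828, -0.2913, 0.2225]
eef_rot: [3.141, -0.0, 0.362]
force: [0.3, -0.5, -0.1]
grip_width: 0.094
grip_force: 0.0
```

Emit:
step_arm:
  plan:
    - {"dx": 0,"dy": 0,"dz": 0,"rx": 0,"ry": 0,"rz": 0.071,"claw": 0}
    - {"dx": 0,"dy": 0,"dz": 0,"rx": 0,"ry": 0,"rz": 0.071,"claw": 0}
    - {"dx": 0,"dy": 0,"dz": 0,"rx": 0,"ry": 0,"rz": 0.071,"claw": 0}
    - {"dx": 0,"dy": 0,"dz": 0.3,"rx": 0,"ry": 0,"rz": 0,"claw": 0}
    - {"dx": 0,"dy": 0,"dz": 0.3,"rx": 0,"ry": 0,"rz": 0,"claw": 0}
    - {"dx": 0,"dy": 0,"dz": 0.2,"rx": 0,"ry": 0,"rz": 0,"claw": 0}
    - {"dx": 0,"dy": 0,"dz": 0,"rx": 0,"ry": 0,"rz": 0,"claw": 0}
    - {"dx": 0,"dy": 0,"dz": 0,"rx": 0,"ry": 0,"rz": 0,"claw": 0}

```text
time_s: 2.2
ee_pos: [0.4819, -0.2926, 0.1432]
eef_rot: [3.141, -0.0, 0.027]
force: [-0.8, -0.3, -0.3]
grip_width: 0.0939
grip_force: 0.0
```

Emit:
step_arm:
  plan:
    - {"dx": 0,"dy": 0,"dz": 0.3,"rx": 0,"ry": 0,"rz": 0,"claw": 0}
    - {"dx": 0,"dy": 0,"dz": 0.3,"rx": 0,"ry": 0,"rz": 0,"claw": 0}
    - {"dx": 0,"dy": 0,"dz": 0.25,"rx": 0,"ry": 0,"rz": 0,"claw": 0}
    - {"dx": 0,"dy": 0,"dz": 0.15,"rx": 0,"ry": 0,"rz": 0,"claw": 0}
    - {"dx": 0,"dy": 0,"dz": 0.1,"rx": 0,"ry": 0,"rz": 0,"claw": 0}
    - {"dx": 0,"dy": 0,"dz": 0,"rx": 0,"ry": 0,"rz": 0,"claw": 0.4}
    - {"dx": 0,"dy": 0,"dz": 0,"rx": 0,"ry": 0,"rz": 0,"claw": 0.5}
    - {"dx": 0,"dy": 0,"dz": 0,"rx": 0,"ry": 0,"rz": 0,"claw": 0.6}
  grip_force: 50

```text
time_s: 3.0
ee_pos: [0.4823, -0.2928, 0.0337]
eef_rot: [3.14, -0.002, 0.027]
force: [-0.4, -0.3, -0.5]
grip_width: 0.0733
grip_force: 0.0
```

```bash
python3 - <<'E'
from h import *
b=viewer.camera("top");c=viewer.camera("side")
cv2.imwrite("pics/g1.png",cv2.resize(np.hstack([c['img'][200:330,200:330,::-1],b['img'][140:270,270:400,::-1]]),(800,400),interpolation=cv2.INTER_CUBIC))
E
```

```text
(no output)
```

View pics/g1.png

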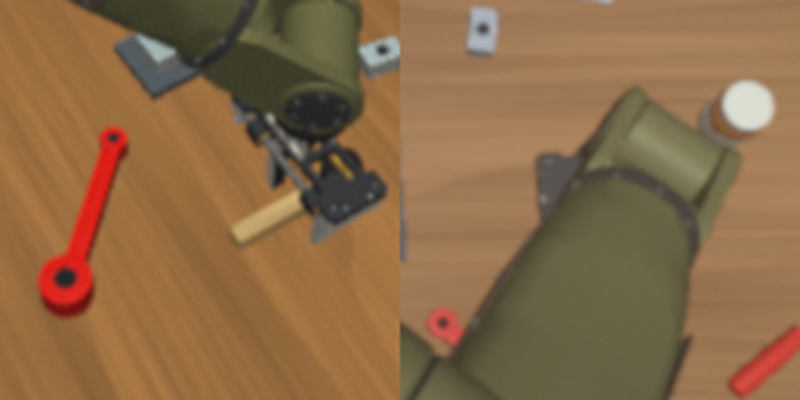

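The handle lies between the two fingers (left half, around (290,210)), so I close on it.

Emit:
step_arm:
  plan:
    - {"dx": 0,"dy": 0,"dz": 0,"rx": 0,"ry": 0,"rz": 0,"claw": 0.7}
    - {"dx": 0,"dy": 0,"dz": 0,"rx": 0,"ry": 0,"rz": 0,"claw": 0.8}
    - {"dx": 0,"dy": 0,"dz": 0,"rx": 0,"ry": 0,"rz": 0,"claw": 0.9}
    - {"dx": 0,"dy": 0,"dz": 0,"rx": 0,"ry": 0,"rz": 0,"claw": 1}
    - {"dx": 0,"dy": 0,"dz": 0,"rx": 0,"ry": 0,"rz": 0,"claw": 1}
    - {"dx": 0,"dy": 0,"dz": 0,"rx": 0,"ry": 0,"rz": 0,"claw": 1}
    - {"dx": 0,"dy": 0,"dz": 0,"rx": 0,"ry": 0,"rz": 0,"claw": 1}
    - {"dx": 0,"dy": 0,"dz": 0,"rx": 0,"ry": 0,"rz": 0,"claw": 1}
  grip_force: 55

```text
time_s: 3.9
ee_pos: [0.4817, -0.2924, 0.0324]
eef_rot: [-3.142, 0.0, 0.027]
force: [0.0, -1.4, -0.0]
grip_width: 0.0215
grip_force: 54.6
```

Emit:
step_arm:
  plan:
    - {"dx": 0,"dy": 0,"dz": -0.05,"rx": 0,"ry": 0,"rz": 0,"claw": 1}
    - {"dx": 0,"dy": 0,"dz": -0.1,"rx": 0,"ry": 0,"rz": 0,"claw": 1}
    - {"dx": 0,"dy": 0,"dz": -0.2,"rx": 0,"ry": 0,"rz": 0,"claw": 1}
    - {"dx": 0,"dy": 0,"dz": -0.25,"rx": 0,"ry": 0,"rz": 0,"claw": 1}
    - {"dx": 0,"dy": 0,"dz": -0.25,"rx": 0,"ry": 0,"rz": 0,"claw": 1}
    - {"dx": 0,"dy": 0,"dz": -0.2,"rx": 0,"ry": 0,"rz": 0,"claw": 1}
    - {"dx": 0,"dy": 0,"dz": -0.05,"rx": 0,"ry": 0,"rz": 0,"claw": 1}

```text
time_s: 4.6
ee_pos: [0.4824, -0.2928, 0.1453]
eef_rot: [3.139, -0.003, 0.027]
force: [0.5, 0.3, -3.5]
grip_width: 0.0216
grip_force: 54.6
```

Emit:
step_arm:
  plan:
    - {"dx": 0.04,"dy": -0.1,"dz": 0,"rx": 0,"ry": 0,"rz": 0,"claw": 1}
    - {"dx": 0.1,"dy": -0.25,"dz": 0,"rx": 0,"ry": 0,"rz": 0,"claw": 1}
    - {"dx": 0.14,"dy": -0.34,"dz": 0,"rx": 0,"ry": 0,"rz": 0,"claw": 1}
    - {"dx": 0.15,"dy": -0.38,"dz": 0,"rx": 0,"ry": 0,"rz": 0,"claw": 1}
    - {"dx": 0.15,"dy": -0.38,"dz": 0,"rx": 0,"ry": 0,"rz": 0,"claw": 1}
    - {"dx": 0.15,"dy": -0.38,"dz": 0,"rx": 0,"ry": 0,"rz": 0,"claw": 1}
    - {"dx": 0.14,"dy": -0.34,"dz": 0,"rx": 0,"ry": 0,"rz": 0,"claw": 1}
    - {"dx": 0.1,"dy": -0.25,"dz": 0,"rx": 0,"ry": 0,"rz": 0,"claw": 1}
    - {"dx": 0.07,"dy": -0.15,"dz": 0,"rx": 0,"ry": 0,"rz": 0,"claw": 1}
    - {"dx": 0.04,"dy": -0.1,"dz": 0,"rx": 0,"ry": 0,"rz": 0,"claw": 1}

```text
time_s: 5.6
ee_pos: [0.5823, -0.0212, 0.1415]
eef_rot: [-3.141, 0.002, 0.028]
force: [0.5, -0.5, -2.2]
grip_width: 0.0216
grip_force: 54.6
```

```bash
python3 - <<'E'
from h import *
b=viewer.camera("top");c=viewer.camera("side")
cv2.imwrite("pics/g2.png",cv2.resize(np.hstack([c['img'][150:280,200:330,::-1],b['img'][110:240,200:330,::-1]]),(800,400),interpolation=cv2.INTER_CUBIC))
print(np.round(pix(c,[[.633,-.0215,.055],[.633,-.0215,.0]])),telemetry.get_obs()['ee_pos'])
E
```

```text
[[290. 191.]
 [290. 200.]] [ 0.58233166 -0.02192586  0.14183473]
```

View pics/g2.png

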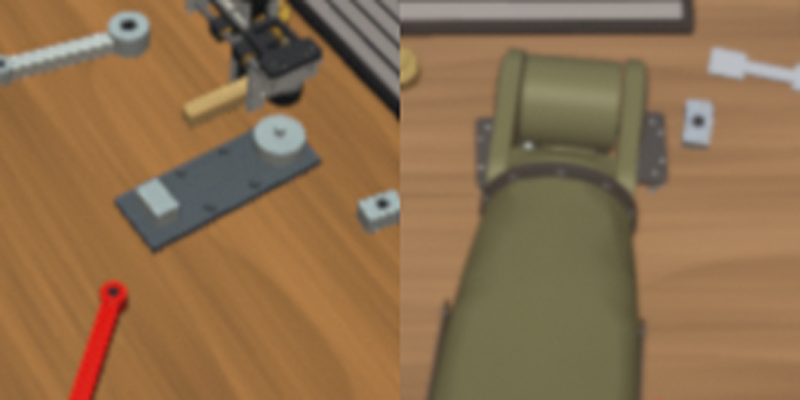

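Emit:
step_arm:
  plan:
    - {"dx": 0,"dy": 0,"dz": 0.1,"rx": 0,"ry": 0,"rz": 0,"claw": 1}
    - {"dx": 0,"dy": 0,"dz": 0.2,"rx": 0,"ry": 0,"rz": 0,"claw": 1}
    - {"dx": 0,"dy": 0,"dz": 0.15,"rx": 0,"ry": 0,"rz": 0,"claw": 1}
    - {"dx": 0,"dy": 0,"dz": 0.05,"rx": 0,"ry": 0,"rz": 0,"claw": 1}
    - {"dx": 0,"dy": 0,"dz": 0.03,"rx": 0,"ry": 0,"rz": 0,"claw": 1}
    - {"dx": 0,"dy": 0,"dz": 0.03,"rx": 0,"ry": 0,"rz": 0,"claw": 1}
    - {"dx": 0,"dy": 0,"dz": 0.03,"rx": 0,"ry": 0,"rz": 0,"claw": 1}
  grip_force: 60

```text
time_s: 6.4
ee_pos: [0.5827, -0.0227, 0.0841]
eef_rot: [3.141, -0.001, 0.027]
force: [-4.2, 0.4, 5.1]
grip_width: 0.0218
grip_force: 59.6
```

Emit:
step_arm:
  plan:
    - {"dx": 0,"dy": 0,"dz": 0.02,"rx": 0,"ry": 0,"rz": 0,"claw": 1}
    - {"dx": 0,"dy": 0,"dz": 0.02,"rx": 0,"ry": 0,"rz": 0,"claw": 1}
    - {"dx": 0,"dy": 0,"dz": 0.02,"rx": 0,"ry": 0,"rz": 0,"claw": 1}
    - {"dx": 0,"dy": 0,"dz": 0.02,"rx": 0,"ry": 0,"rz": 0,"claw": 1}

```text
time_s: 6.8
ee_pos: [0.5826, -0.0227, 0.0757]
eef_rot: [3.141, -0.001, 0.027]
force: [-2.3, -1.5, 3.6]
grip_width: 0.0214
grip_force: 59.6
```

Emit:
step_arm:
  plan:
    - {"dx": 0,"dy": 0,"dz": 0.02,"rx": 0,"ry": 0,"rz": 0,"claw": 1}
    - {"dx": 0,"dy": 0,"dz": 0.015,"rx": 0,"ry": 0,"rz": 0,"claw": 1}
    - {"dx": 0,"dy": 0,"dz": 0,"rx": 0,"ry": 0,"rz": 0,"claw": 1}

```text
time_s: 7.1
ee_pos: [0.5827, -0.0227, 0.0723]
eef_rot: [3.141, -0.001, 0.027]
force: [-2.4, -2.3, 6.0]
grip_width: 0.0218
grip_force: 59.8
```

Emit:
step_arm:
  plan:
    - {"dx": 0,"dy": 0,"dz": 0.01,"rx": 0,"ry": 0,"rz": 0,"claw": 1}
    - {"dx": 0,"dy": 0,"dz": 0.01,"rx": 0,"ry": 0,"rz": 0,"claw": 1}
    - {"dx": 0,"dy": 0,"dz": 0,"rx": 0,"ry": 0,"rz": 0,"claw": 1}

```text
time_s: 7.4
ee_pos: [0.583, -0.0229, 0.072]
eef_rot: [3.141, -0.002, 0.027]
force: [-10.6, -2.2, 24.1]
grip_width: 0.0218
grip_force: 60.0
```

Emit:
step_arm:
  plan:
    - {"dx": 0,"dy": 0,"dz": 0.01,"rx": 0,"ry": 0,"rz": 0,"claw": 1}
    - {"dx": 0,"dy": 0,"dz": 0,"rx": 0,"ry": 0,"rz": 0,"claw": 1}

```text
time_s: 7.6
ee_pos: [0.5832, -0.023, 0.0716]
eef_rot: [3.141, -0.003, 0.027]
force: [-13.0, -2.6, 30.0]
grip_width: 0.0216
grip_force: 60.0
```

Emit:
step_arm:
  plan:
    - {"dx": 0,"dy": 0,"dz": -0.03,"rx": 0,"ry": 0,"rz": 0,"claw": 1}
    - {"dx": 0,"dy": 0,"dz": -0.1,"rx": 0,"ry": 0,"rz": 0,"claw": 1}
    - {"dx": 0,"dy": 0,"dz": -0.2,"rx": 0,"ry": 0,"rz": 0,"claw": 1}
    - {"dx": 0,"dy": 0,"dz": -0.25,"rx": 0,"ry": 0,"rz": 0,"claw": 1}
    - {"dx": 0,"dy": 0,"dz": -0.2,"rx": 0,"ry": 0,"rz": 0,"claw": 1}
    - {"dx": 0,"dy": 0,"dz": 0,"rx": 0,"ry": 0,"rz": 0,"claw": 1}

```text
time_s: 8.2
ee_pos: [0.5833, -0.0225, 0.1493]
eef_rot: [3.141, -0.004, 0.027]
force: [0.2, -0.6, -2.6]
grip_width: 0.0218
grip_force: 60.0
```

```bash
python3 - <<'E'
from h import *
c=viewer.camera("side");P=cloud(c);old=np.load("s0.npz",allow_pickle=True)['side'].item();Q=cloud(old)
d=lambda P:P[np.hypot(P[...,0]-.633,P[...,1]+.0215)<.03]
for q in(d(P),d(Q)): print(len(q),np.round(np.percentile(q[:,2],[2,25,50,75,90,95,99,100]),4))
cv2.imwrite("pics/g3.png",cv2.resize(np.hstack([c['img'][150:240,240:330,::-1],old['img'][150:240,240:330,::-1]]),(800,400),interpolation=cv2.INTER_CUBIC))
print(telemetry.get_obs()['ee_pos'],telemetry.get_obs()['force'])
E
```

```text
233 [0.0176 0.0389 0.0411 0.1218 0.1418 0.1507 0.4315 0.4323]
177 [0.0157 0.0373 0.0394 0.0415 0.0436 0.0453 0.0528 0.054 ]
[ 0.58263601 -0.02247913  0.14738933] [ 0.13890927 -0.11998026 -3.98332696]
```

View pics/g3.png

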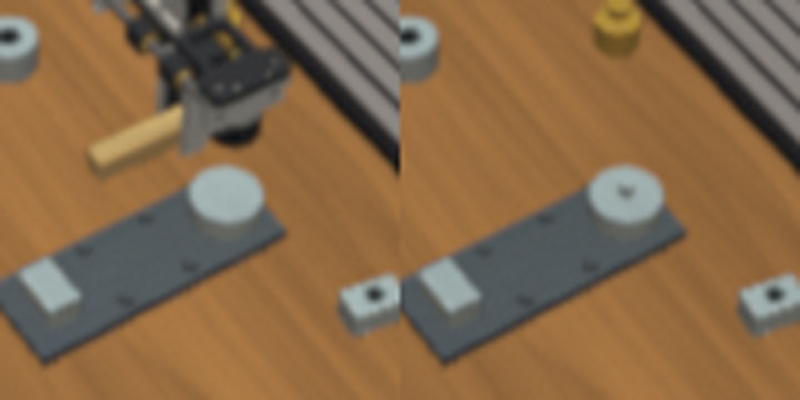

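The pin shows flush in the left half, where it was proud in the right half. I'll press once more with the near part of the face, in case the mallet tilted slightly in the grip.

Emit:
step_arm:
  plan:
    - {"dx": 0.13,"dy": 0,"dz": 0.15,"rx": 0,"ry": 0,"rz": 0,"claw": 1}
    - {"dx": 0,"dy": 0,"dz": 0.25,"rx": 0,"ry": 0,"rz": 0,"claw": 1}
    - {"dx": 0,"dy": 0,"dz": 0.2,"rx": 0,"ry": 0,"rz": 0,"claw": 1}
    - {"dx": 0,"dy": 0,"dz": 0.08,"rx": 0,"ry": 0,"rz": 0,"claw": 1}
    - {"dx": 0,"dy": 0,"dz": 0.03,"rx": 0,"ry": 0,"rz": 0,"claw": 1}
    - {"dx": 0,"dy": 0,"dz": 0.02,"rx": 0,"ry": 0,"rz": 0,"claw": 1}
    - {"dx": 0,"dy": 0,"dz": 0.02,"rx": 0,"ry": 0,"rz": 0,"claw": 1}
    - {"dx": 0,"dy": 0,"dz": 0.015,"rx": 0,"ry": 0,"rz": 0,"claw": 1}
    - {"dx": 0,"dy": 0,"dz": 0,"rx": 0,"ry": 0,"rz": 0,"claw": 1}

```text
time_s: 9.15
ee_pos: [0.5958, -0.0223, 0.072]
eef_rot: [3.141, -0.002, 0.027]
force: [-4.5, 0.3, 6.6]
grip_width: 0.0216
grip_force: 60.0
```

Emit:
step_arm:
  plan:
    - {"dx": 0,"dy": 0,"dz": 0.01,"rx": 0,"ry": 0,"rz": 0,"claw": 1}
    - {"dx": 0,"dy": 0,"dz": 0.01,"rx": 0,"ry": 0,"rz": 0,"claw": 1}
    - {"dx": 0,"dy": 0,"dz": 0,"rx": 0,"ry": 0,"rz": 0,"claw": 1}

```text
time_s: 9.45
ee_pos: [0.5961, -0.0223, 0.0718]
eef_rot: [3.141, -0.003, 0.027]
force: [-15.3, 1.3, 24.0]
grip_width: 0.0216
grip_force: 60.0
```

Emit:
step_arm:
  plan:
    - {"dx": 0,"dy": 0,"dz": -0.04,"rx": 0,"ry": 0,"rz": 0,"claw": 1}
    - {"dx": 0,"dy": 0,"dz": -0.1,"rx": 0,"ry": 0,"rz": 0,"claw": 1}
    - {"dx": 0,"dy": 0,"dz": -0.25,"rx": 0,"ry": 0,"rz": 0,"claw": 1}
    - {"dx": 0,"dy": 0,"dz": -0.25,"rx": 0,"ry": 0,"rz": 0,"claw": 1}
    - {"dx": 0,"dy": 0,"dz": -0.1,"rx": 0,"ry": 0,"rz": 0,"claw": 1}
    - {"dx": -0.04,"dy": 0.1,"dz": 0,"rx": 0,"ry": 0,"rz": 0,"claw": 1}
    - {"dx": -0.1,"dy": 0.25,"dz": 0,"rx": 0,"ry": 0,"rz": 0,"claw": 1}
    - {"dx": -0.14,"dy": 0.34,"dz": 0,"rx": 0,"ry": 0,"rz": 0,"claw": 1}
    - {"dx": -0.15,"dy": 0.38,"dz": 0,"rx": 0,"ry": 0,"rz": 0,"claw": 1}
    - {"dx": -0.15,"dy": 0.38,"dz": 0,"rx": 0,"ry": 0,"rz": 0,"claw": 1}

```text
time_s: 10.45
ee_pos: [0.5398, -0.1704, 0.141]
eef_rot: [-3.141, 0.002, 0.028]
force: [-0.0, -0.8, -2.4]
grip_width: 0.0215
grip_force: 60.0
```

Emit:
step_arm:
  plan:
    - {"dx": -0.15,"dy": 0.38,"dz": 0,"rx": 0,"ry": 0,"rz": 0,"claw": 1}
    - {"dx": -0.15,"dy": 0.34,"dz": 0,"rx": 0,"ry": 0,"rz": 0,"claw": 1}
    - {"dx": -0.15,"dy": 0.25,"dz": 0,"rx": 0,"ry": 0,"rz": 0,"claw": 1}
    - {"dx": -0.1,"dy": 0.15,"dz": 0,"rx": 0,"ry": 0,"rz": 0,"claw": 1}
    - {"dx": -0.08,"dy": 0.1,"dz": 0,"rx": 0,"ry": 0,"rz": 0,"claw": 1}
    - {"dx": 0,"dy": 0,"dz": 0.1,"rx": 0,"ry": 0,"rz": 0,"claw": 1}
    - {"dx": 0,"dy": 0,"dz": 0.2,"rx": 0,"ry": 0,"rz": 0,"claw": 1}
    - {"dx": 0,"dy": 0,"dz": 0.2,"rx": 0,"ry": 0,"rz": 0,"claw": 1}
    - {"dx": 0,"dy": 0,"dz": 0.2,"rx": 0,"ry": 0,"rz": 0,"claw": 1}
    - {"dx": 0,"dy": 0,"dz": 0,"rx": 0,"ry": 0,"rz": 0,"claw": 1}

```text
time_s: 11.45
ee_pos: [0.4806, -0.2906, 0.069]
eef_rot: [-3.138, 0.004, 0.028]
force: [-0.2, 0.5, -2.9]
grip_width: 0.0218
grip_force: 60.0
```

Emit:
step_arm:
  plan:
    - {"dx": 0,"dy": 0,"dz": 0.12,"rx": 0,"ry": 0,"rz": 0,"claw": 1}
    - {"dx": 0,"dy": 0,"dz": 0.12,"rx": 0,"ry": 0,"rz": 0,"claw": 1}
    - {"dx": 0,"dy": 0,"dz": 0.06,"rx": 0,"ry": 0,"rz": 0,"claw": 1}
    - {"dx": 0,"dy": 0,"dz": 0.04,"rx": 0,"ry": 0,"rz": 0,"claw": 1}
    - {"dx": 0,"dy": 0,"dz": 0.02,"rx": 0,"ry": 0,"rz": 0,"claw": 1}
    - {"dx": 0,"dy": 0,"dz": 0,"rx": 0,"ry": 0,"rz": 0,"claw": 1}

```text
time_s: 12.05
ee_pos: [0.4817, -0.2925, 0.0365]
eef_rot: [3.142, -0.0, 0.027]
force: [-0.1, -1.2, -1.9]
grip_width: 0.0217
grip_force: 60.0
```

Emit:
step_arm:
  plan:
    - {"dx": 0,"dy": 0,"dz": 0.02,"rx": 0,"ry": 0,"rz": 0,"claw": 1}
    - {"dx": 0,"dy": 0,"dz": 0.02,"rx": 0,"ry": 0,"rz": 0,"claw": 1}
    - {"dx": 0,"dy": 0,"dz": 0.01,"rx": 0,"ry": 0,"rz": 0,"claw": 1}
    - {"dx": 0,"dy": 0,"dz": 0,"rx": 0,"ry": 0,"rz": 0,"claw": 1}

```text
time_s: 12.45
ee_pos: [0.4818, -0.2925, 0.0321]
eef_rot: [3.141, -0.0, 0.027]
force: [-4.2, 1.1, 4.4]
grip_width: 0.0216
grip_force: 60.0
```

Emit:
step_arm:
  plan:
    - {"dx": 0,"dy": 0,"dz": 0,"rx": 0,"ry": 0,"rz": 0,"claw": 0.7}
    - {"dx": 0,"dy": 0,"dz": 0,"rx": 0,"ry": 0,"rz": 0,"claw": 0.5}
    - {"dx": 0,"dy": 0,"dz": 0,"rx": 0,"ry": 0,"rz": 0,"claw": 0.2}
    - {"dx": 0,"dy": 0,"dz": 0,"rx": 0,"ry": 0,"rz": 0,"claw": 0}
    - {"dx": 0,"dy": 0,"dz": 0,"rx": 0,"ry": 0,"rz": 0,"claw": 0}
    - {"dx": 0,"dy": 0,"dz": 0,"rx": 0,"ry": 0,"rz": 0,"claw": 0}
    - {"dx": 0,"dy": 0,"dz": 0,"rx": 0,"ry": 0,"rz": 0,"claw": 0}
  grip_force: 20

```text
time_s: 13.15
ee_pos: [0.4817, -0.2924, 0.0314]
eef_rot: [3.142, 0.0, 0.027]
force: [-0.3, -0.1, -1.3]
grip_width: 0.073
grip_force: 0.0
```

Emit:
step_arm:
  plan:
    - {"dx": 0,"dy": 0,"dz": -0.1,"rx": 0,"ry": 0,"rz": 0,"claw": 0}
    - {"dx": 0,"dy": 0,"dz": -0.3,"rx": 0,"ry": 0,"rz": 0,"claw": 0}
    - {"dx": 0,"dy": 0,"dz": -0.4,"rx": 0,"ry": 0,"rz": 0,"claw": 0}
    - {"dx": 0,"dy": 0,"dz": -0.4,"rx": 0,"ry": 0,"rz": 0,"claw": 0}
    - {"dx": 0,"dy": 0,"dz": -0.4,"rx": 0,"ry": 0,"rz": 0,"claw": 0}
    - {"dx": 0.01,"dy": -0.15,"dz": 0,"rx": 0,"ry": 0,"rz": 0,"claw": 0}
    - {"dx": 0.02,"dy": -0.35,"dz": 0,"rx": 0,"ry": 0,"rz": 0,"claw": 0}
    - {"dx": 0.03,"dy": -0.45,"dz": 0,"rx": 0,"ry": 0,"rz": 0,"claw": 0}
    - {"dx": 0.03,"dy": -0.45,"dz": 0,"rx": 0,"ry": 0,"rz": 0,"claw": 0}
    - {"dx": 0.03,"dy": -0.45,"dz": 0,"rx": 0,"ry": 0,"rz": 0,"claw": 0}

```text
time_s: 14.15
ee_pos: [0.4881, -0.1053, 0.1916]
eef_rot: [-3.142, -0.0, 0.027]
force: [0.1, 0.3, -0.4]
grip_width: 0.0938
grip_force: 0.0
```

Emit:
step_arm:
  plan:
    - {"dx": 0.04,"dy": -0.45,"dz": 0,"rx": 0,"ry": 0,"rz": 0,"claw": 0}
    - {"dx": 0.04,"dy": -0.45,"dz": 0,"rx": 0,"ry": 0,"rz": 0,"claw": 0}
    - {"dx": 0.04,"dy": -0.45,"dz": 0,"rx": 0,"ry": 0,"rz": 0,"claw": 0}
    - {"dx": 0.04,"dy": -0.45,"dz": 0,"rx": 0,"ry": 0,"rz": 0,"claw": 0}
    - {"dx": 0.04,"dy": -0.45,"dz": 0,"rx": 0,"ry": 0,"rz": 0,"claw": 0}
    - {"dx": 0.03,"dy": -0.45,"dz": 0,"rx": 0,"ry": 0,"rz": 0,"claw": 0}
    - {"dx": 0.03,"dy": -0.45,"dz": 0,"rx": 0,"ry": 0,"rz": 0,"claw": 0}
    - {"dx": 0.03,"dy": -0.35,"dz": 0,"rx": 0,"ry": 0,"rz": 0,"claw": 0}
    - {"dx": 0,"dy": -0.15,"dz": 0,"rx": 0,"ry": 0,"rz": 0.059,"claw": 0}
    - {"dx": 0,"dy": 0,"dz": 0,"rx": 0,"ry": 0,"rz": 0.059,"claw": 0}

```text
time_s: 15.15
ee_pos: [0.5069, 0.2606, 0.1912]
eef_rot: [3.142, 0.001, -0.159]
force: [-0.3, 0.0, 0.5]
grip_width: 0.0943
grip_force: 0.0
```

```bash
python3 - <<'E'
from h import *
b=viewer.camera("top");c=viewer.camera("side")
cv2.imwrite("pics/g4.png",cv2.resize(np.hstack([c['img'][120:300,160:400,::-1],b['img'][140:320,150:390,::-1]]),(800,300),interpolation=cv2.INTER_CUBIC))
print(telemetry.get_obs()['ee_pos'],telemetry.get_obs()['eef_rot'])
P=cloud(c);old=np.load("s0.npz",allow_pickle=True)['side'].item();Q=cloud(old)
for q in (P,Q):
  d=q[np.hypot(q[...,0]-.633,q[...,1]+.0215)<.03];d=d[d[:,2]>.033]
  e=q[np.hypot(q[...,0]-.633,q[...,1]+.0215)<.007]
  print(np.round(np.percentile(d[:,2],[25,50,75,95,100]),4),np.round(np.percentile(e[:,2],[0,25,50,75,100]),4))
# lever in side view
for z,r in((.036,'boss'),):
  q=Q[(abs(Q[...,0]-.5625)<.05)&(abs(Q[...,1]-.25)<.05)&(Q[...,2]>.031)]
  print(r,cv2.minEnclosingCircle(q[:,:2].astype(np.float32)))
q=Q[(abs(Q[...,0]-.387)<.022)&(abs(Q[...,1]-.278)<.03)&(Q[...,2]>.02)]
print('eye',cv2.minEnclosingCircle(q[:,:2].astype(np.float32)))
q=Q[(abs(Q[...,0]-.633)<.05)&(abs(Q[...,1]+.0215)<.05)&(Q[...,2]>.036)]
print('seat',cv2.minEnclosingCircle(q[:,:2].astype(np.float32)))
q=Q[(abs(Q[...,0]-.453)<.03)&(abs(Q[...,1]+.032)<.05)&(Q[...,2]>.035)]
print('rest',cv2.minAreaRect(q[:,:2].astype(np.float32)))
E
```

```text
[0.50721051 0.25900194 0.19133998] [ 3.14132294e+00  3.80986514e-04 -1.58607576e-01]
[0.0385 0.04   0.0416 0.0436 0.0465] [0.0352 0.0387 0.0395 0.0409 0.0424]
[0.0383 0.0398 0.0417 0.0482 0.054 ] [0.036  0.0403 0.045  0.0517 0.054 ]
boss ((0.5650773644447327, 0.2482125163078308), 0.028910133987665176)
eye ((0.3919178545475006, 0.276821494102478), 0.018332339823246002)
seat ((0.632927656173706, -0.02174711972475052), 0.03353482484817505)
rest ((0.45407766103744507, -0.03161530941724777), (0.030823757871985435, 0.05147603526711464), 1.721595287322998)
```

View pics/g4.png

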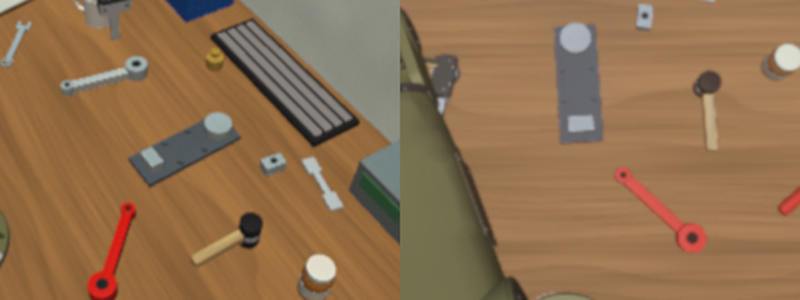

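Emit:
step_arm:
  plan:
    - {"dx": 0.022,"dy": 0.005,"dz": 0.2,"rx": 0,"ry": 0,"rz": 0,"claw": 0}
    - {"dx": 0,"dy": 0,"dz": 0.35,"rx": 0,"ry": 0,"rz": 0,"claw": 0}
    - {"dx": 0,"dy": 0,"dz": 0.35,"rx": 0,"ry": 0,"rz": 0,"claw": 0}
    - {"dx": 0,"dy": 0,"dz": 0.35,"rx": 0,"ry": 0,"rz": 0,"claw": 0}
    - {"dx": 0,"dy": 0,"dz": 0.25,"rx": 0,"ry": 0,"rz": 0,"claw": 0}
    - {"dx": 0,"dy": 0,"dz": 0.12,"rx": 0,"ry": 0,"rz": 0,"claw": 0}
    - {"dx": 0,"dy": 0,"dz": 0.08,"rx": 0,"ry": 0,"rz": 0,"claw": 0}
    - {"dx": 0,"dy": 0,"dz": 0,"rx": 0,"ry": 0,"rz": 0,"claw": 0}

```text
time_s: 16.05
ee_pos: [0.5099, 0.2575, 0.0215]
eef_rot: [3.142, 0.0, -0.157]
force: [0.2, -0.2, -0.4]
grip_width: 0.0942
grip_force: 0.0
```

Emit:
step_arm:
  plan:
    - {"dx": 0,"dy": 0,"dz": 0,"rx": 0,"ry": 0,"rz": 0,"claw": 0.5}
    - {"dx": 0,"dy": 0,"dz": 0,"rx": 0,"ry": 0,"rz": 0,"claw": 0.65}
    - {"dx": 0,"dy": 0,"dz": 0,"rx": 0,"ry": 0,"rz": 0,"claw": 0.7}
    - {"dx": 0,"dy": 0,"dz": 0,"rx": 0,"ry": 0,"rz": 0,"claw": 0.75}
    - {"dx": 0,"dy": 0,"dz": 0,"rx": 0,"ry": 0,"rz": 0,"claw": 0.8}
    - {"dx": 0,"dy": 0,"dz": 0,"rx": 0,"ry": 0,"rz": 0,"claw": 0.85}
    - {"dx": 0,"dy": 0,"dz": 0,"rx": 0,"ry": 0,"rz": 0,"claw": 1}
    - {"dx": 0,"dy": 0,"dz": 0,"rx": 0,"ry": 0,"rz": 0,"claw": 1}
  grip_force: 50

```text
time_s: 16.85
ee_pos: [0.5098, 0.2576, 0.0214]
eef_rot: [-3.142, 0.0, -0.158]
force: [0.0, 0.0, -0.5]
grip_width: 0.0336
grip_force: 0.0
```

Emit:
step_arm:
  plan:
    - {"dx": 0,"dy": 0,"dz": 0,"rx": 0,"ry": 0,"rz": 0,"claw": 1}
    - {"dx": 0,"dy": 0,"dz": 0,"rx": 0,"ry": 0,"rz": 0,"claw": 1}
    - {"dx": 0,"dy": 0,"dz": 0,"rx": 0,"ry": 0,"rz": 0,"claw": 1}
    - {"dx": 0,"dy": 0,"dz": 0,"rx": 0,"ry": 0,"rz": 0,"claw": 1}
  grip_force: 55

```text
time_s: 17.25
ee_pos: [0.5098, 0.2577, 0.0215]
eef_rot: [-3.141, -0.0, -0.158]
force: [0.1, 0.8, -0.8]
grip_width: 0.0217
grip_force: 55.0
```

Emit:
step_arm:
  plan:
    - {"dx": 0,"dy": 0,"dz": -0.03,"rx": 0,"ry": 0,"rz": 0,"claw": 1}
    - {"dx": 0,"dy": 0,"dz": -0.05,"rx": 0,"ry": 0,"rz": 0,"claw": 1}
    - {"dx": 0,"dy": 0,"dz": -0.07,"rx": 0,"ry": 0,"rz": 0,"claw": 1}
    - {"dx": 0,"dy": 0,"dz": -0.1,"rx": 0,"ry": 0,"rz": 0,"claw": 1}
    - {"dx": 0,"dy": 0,"dz": -0.1,"rx": 0,"ry": 0,"rz": 0,"claw": 1}
    - {"dx": 0,"dy": 0,"dz": 0,"rx": 0,"ry": 0,"rz": 0,"claw": 1}
    - {"dx": 0,"dy": 0,"dz": 0,"rx": 0,"ry": 0,"rz": 0,"claw": 1}

```text
time_s: 17.95
ee_pos: [0.5098, 0.2577, 0.0567]
eef_rot: [-3.141, -0.0, -0.158]
force: [-0.3, -0.4, -6.5]
grip_width: 0.0215
grip_force: 55.0
```

```bash
python3 - <<'E'
from h import *
c=viewer.camera("side");P=cloud(c)
o=telemetry.get_obs();print(o['ee_pos'],o['eef_rot'],o['force'],o['moment'],o['grip_width'])
for n,x,y,r in(("boss",.564,.249,.02),("eye",.387,.278,.013)):
  q=P[np.hypot(P[...,0]-x,P[...,1]-y)<r];q=q[q[:,2]<.12];print(n,len(q),np.round(np.percentile(q[:,2],[10,50,75,90]),4))
cv2.imwrite("pics/g5.png",cv2.resize(c['img'][130:200,180:270,::-1],(800,600),interpolation=cv2.INTER_CUBIC))
E
```

```text
[0.50965352 0.25760304 0.05632346] [ 3.14146797e+00  1.92523778e-04 -1.58100382e-01] [ 0.36418964 -0.12155549 -5.26849277] [ 0.01692046  0.06126891 -0.04793638] 0.021431717026474468
boss 67 [-0.0023  0.0027  0.071   0.073 ]
eye 48 [-0.0002  0.0493  0.0612  0.0635]
```

View pics/g5.png

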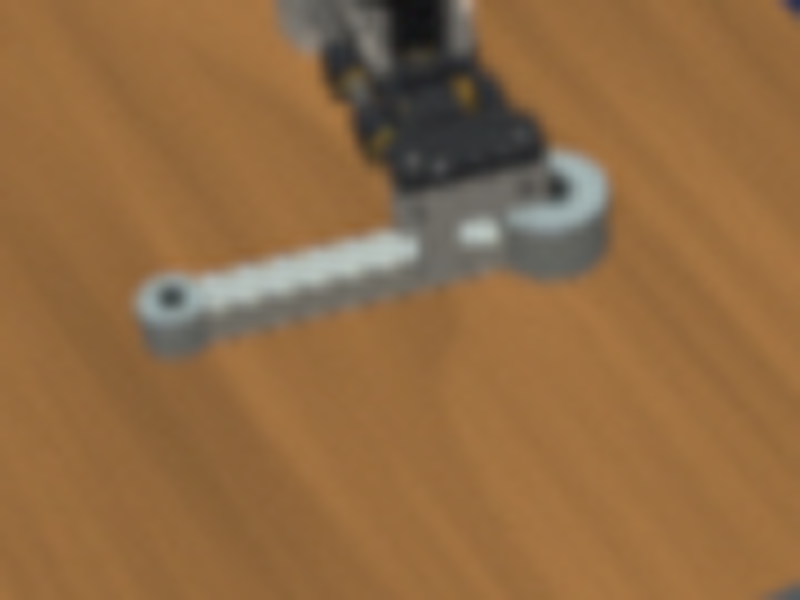

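Emit:
step_arm:
  plan:
    - {"dx": 0,"dy": 0,"dz": -0.1,"rx": 0,"ry": 0,"rz": 0,"claw": 1}
    - {"dx": 0,"dy": 0,"dz": -0.2,"rx": 0,"ry": 0,"rz": 0,"claw": 1}
    - {"dx": 0,"dy": 0,"dz": -0.2,"rx": 0,"ry": 0,"rz": 0,"claw": 1}
    - {"dx": 0,"dy": 0,"dz": -0.14,"rx": 0,"ry": 0,"rz": 0,"claw": 1}
    - {"dx": 0,"dy": 0,"dz": -0.1,"rx": 0,"ry": 0,"rz": 0,"claw": 1}

```text
time_s: 18.5
ee_pos: [0.5099, 0.2577, 0.1317]
eef_rot: [-3.141, -0.001, -0.158]
force: [-1.3, -0.1, -6.3]
grip_width: 0.0218
grip_force: 55.0
```

Emit:
step_arm:
  plan:
    - {"dx": 0.05,"dy": 0.12,"dz": 0,"rx": 0,"ry": 0,"rz": 0,"claw": 1}
    - {"dx": 0.11,"dy": 0.27,"dz": 0,"rx": 0,"ry": 0,"rz": 0,"claw": 1}
    - {"dx": 0.14,"dy": 0.33,"dz": 0,"rx": 0,"ry": 0,"rz": 0,"claw": 1}
    - {"dx": 0.16,"dy": 0.37,"dz": 0,"rx": 0,"ry": 0,"rz": 0,"claw": 1}
    - {"dx": 0.16,"dy": 0.37,"dz": 0,"rx": 0,"ry": 0,"rz": 0,"claw": 1}
    - {"dx": 0.16,"dy": 0.37,"dz": 0,"rx": 0,"ry": 0,"rz": 0,"claw": 1}
    - {"dx": 0.14,"dy": 0.33,"dz": 0,"rx": 0,"ry": 0,"rz": 0,"claw": 1}
    - {"dx": 0.1,"dy": 0.25,"dz": 0,"rx": 0,"ry": 0,"rz": 0,"claw": 1}
    - {"dx": 0.06,"dy": 0.17,"dz": 0,"rx": 0,"ry": 0,"rz": 0,"claw": 1}
    - {"dx": 0.04,"dy": 0.1,"dz": 0,"rx": 0,"ry": 0,"rz": 0,"claw": 1}

```text
time_s: 19.5
ee_pos: [0.5778, -0.0267, 0.1295]
eef_rot: [3.141, 0.002, -0.16]
force: [-1.0, -0.1, -6.7]
grip_width: 0.0215
grip_force: 55.0
```

Emit:
step_arm:
  plan:
    - {"dx": 0,"dy": 0,"dz": 0,"rx": 0,"ry": 0,"rz": -0.02,"claw": 1}
    - {"dx": 0,"dy": 0,"dz": 0,"rx": 0,"ry": 0,"rz": -0.035,"claw": 1}
    - {"dx": 0,"dy": 0,"dz": 0,"rx": 0,"ry": 0,"rz": -0.035,"claw": 1}
    - {"dx": 0,"dy": 0,"dz": 0,"rx": 0,"ry": 0,"rz": -0.03,"claw": 1}
    - {"dx": 0,"dy": 0,"dz": 0,"rx": 0,"ry": 0,"rz": -0.017,"claw": 1}
    - {"dx": 0,"dy": 0,"dz": 0.1,"rx": 0,"ry": 0,"rz": 0,"claw": 1}
    - {"dx": 0,"dy": 0,"dz": 0.08,"rx": 0,"ry": 0,"rz": 0,"claw": 1}
    - {"dx": 0,"dy": 0,"dz": 0,"rx": 0,"ry": 0,"rz": 0,"claw": 1}
    - {"dx": 0,"dy": 0,"dz": 0,"rx": 0,"ry": 0,"rz": 0,"claw": 1}

```text
time_s: 20.4
ee_pos: [0.578, -0.0246, 0.112]
eef_rot: [-3.141, 0.001, 0.057]
force: [-0.6, -0.0, -6.1]
grip_width: 0.0215
grip_force: 55.0
```

```bash
python3 - <<'E'
from h import *
a=viewer.camera("top");c=viewer.camera("side")
o=telemetry.get_obs();print(o['ee_pos'],o['eef_rot'],o['force'],o['grip_width'])
for n,cam in(("top",a),("side",c)):
  P=cloud(cam)
  for t,x,y,r,lo,hi in(("boss",.633,-.0215,.05,.118,.134),("eye",.453,-.032,.027,.108,.124)):
    q=P[(np.hypot(P[...,0]-x,P[...,1]-y)<r)&(P[...,2]>lo)&(P[...,2]<hi)]
    if len(q)>5: print(n,t,len(q),cv2.minEnclosingCircle(q[:,:2].astype(np.float32)),np.round(np.median(q[:,2]),4))
cv2.imwrite("pics/g6.png",cv2.resize(np.hstack([c['img'][140:250,220:330,::-1],a['img'][130:240,200:310,::-1]]),(800,400),interpolation=cv2.INTER_CUBIC))
# expected pixel marks in the 800x400 side crop
s=400/110
print((pix(c,[[.633,-.0217,.126],[.4537,-.032,.116]])-[220,140])*s)
E
```

```text
[ 0.57832034 -0.02463815  0.11263243] [ 3.14156336e+00 -2.96020332e-04  5.68201605e-02] [-0.01583768 -0.30995919 -5.45326332] 0.02141779931416781
side eye 72 ((0.45989665389060974, -0.03126034513115883), 0.019669797271490097) 0.1161
[[260.57831522 137.05211351]
 [109.06459779 218.81738692]]
```

View pics/g6.png

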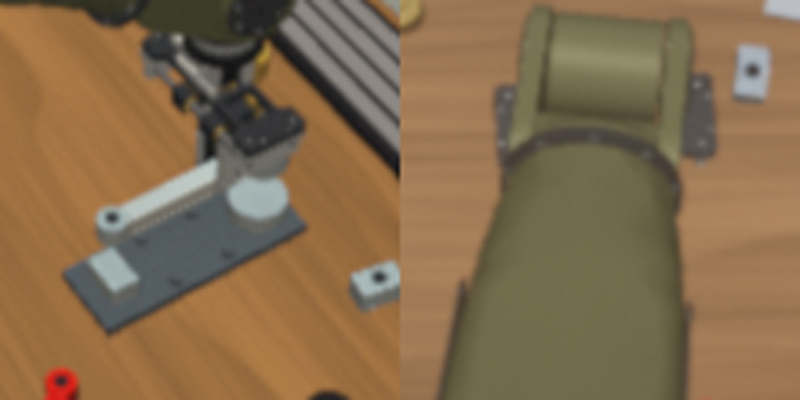

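```bash
python3 - <<'E'
from h import *
def hole(c,X,r=5):
    u,v=np.round(pix(c,[X])[0]).astype(int)
    g=cv2.cvtColor(c['img'],cv2.COLOR_RGB2GRAY).astype(float)[v-r:v+r+1,u-r:u+r+1]
    yy,xx=np.mgrid[v-r:v+r+1,u-r:u+r+1]
    k=np.unravel_index(np.argmin(g[2:-2,2:-2]),(2*r-3,)*2);k=np.array(k)+2
    m=(np.hypot(yy-yy[k[0],0],xx-xx[0,k[1]])<=2.5)
    w=np.clip(np.median(g)-10-g,0,None)*m
    return world(c,[[(w*xx).sum()/w.sum(),(w*yy).sum()/w.sum()]],X[2])[0]
s=np.load("s0.npz",allow_pickle=True)
for n in("top","side"):
    c=s[n].item();b=hole(c,[.563,.2495,.036]);e=hole(c,[.388,.278,.026]);print(n,b,e,np.linalg.norm((b-e)[:2]),np.arctan2(*(b-e)[1::-1]))
c=viewer.camera("side");e=hole(c,[.457,-.032,.117]);print("now eye",e)
o=telemetry.get_obs();y=o['eef_rot'][2];d=e-o['ee_pos'];R=np.array([[np.cos(y),np.sin(y)],[-np.sin(y),np.cos(y)]]);print("eye in tool",R@d[:2])
E
```

```text
top [0.56884506 0.25070913 0.036     ] [0.38908923 0.27944094 0.026     ] 0.1820375664468133 -0.15849729117682823
side [0.56606746 0.25056824 0.036     ] [0.38919365 0.27970101 0.026     ] 0.17925696981781664 -0.16324364376479655
now eye [ 0.45570595 -0.03020847  0.117     ]
eye in tool [-0.12277012  0.0014357 ]
```

Emit:
step_arm:
  plan:
    - {"dx": -0.01,"dy": 0.005,"dz": 0,"rx": 0,"ry": 0,"rz": 0,"claw": 1}
    - {"dx": -0.01,"dy": 0.005,"dz": 0.01,"rx": 0,"ry": 0,"rz": 0,"claw": 1}
    - {"dx": 0,"dy": 0,"dz": 0,"rx": 0,"ry": 0,"rz": 0,"claw": 1}
    - {"dx": 0,"dy": 0,"dz": 0,"rx": 0,"ry": 0,"rz": 0,"claw": 1}
    - {"dx": 0,"dy": 0,"dz": 0,"rx": 0,"ry": 0,"rz": 0,"claw": 1}
    - {"dx": 0,"dy": 0,"dz": 0,"rx": 0,"ry": 0,"rz": 0,"claw": 1}
    - {"dx": 0,"dy": 0,"dz": 0,"rx": 0,"ry": 0,"rz": 0,"claw": 1}
    - {"dx": 0,"dy": 0,"dz": 0,"rx": 0,"ry": 0,"rz": 0,"claw": 1}

```text
time_s: 21.35
ee_pos: [0.5763, -0.0257, 0.1114]
eef_rot: [-3.142, 0.0, 0.057]
force: [-0.7, 0.0, -6.4]
grip_width: 0.0212
grip_force: 55.0
```

```bash
python3 -c "
from h import *
print(telemetry.get_obs()['ee_pos'],telemetry.get_obs()['joint_vel'],hand_in())"
```

```text
the job is handed in; nothing more can be done
[ 0.57625524 -0.02572969  0.11143391] [ 0.00119772  0.0002049   0.00074858 -0.00077935  0.0016838  -0.00035484] None
```

The job is handed in at about 21 s of the 64 s limit: the pin looks flush in the side camera, the mallet is back upright on the bench, and the grey lever is held level and still about 5 cm above the fixture, boss over the seat and eye over the rest to within a few millimetres by my camera estimates.

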